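# Turn the salt crock's lid to its pin and press it home

### The job

The notched lid of the stoneware salt crock sits raised on its stiff seal, turned the wrong way. With a fingertip push it round, by the stub that stands on it, until the notch in its edge is over the pin on the crock's shoulder, then press the lid down until it is fully home and level, and take the hand away. Do not lift the lid out, and leave the jars, whisk and tortillero where they are.

Things in the scene. Friction and masses are not known exactly. Their poses are not given: they have to be found in the camera images.
- crock: Squat round salt crock of brown stoneware, fixed to the shelf, 144 mm across, its flat top shoulder 80 mm above its underside. Origin: centre of the underside, z up. In the middle of the shoulder is a 60 mm wide bore with the seal, hidden by the lid. Its x axis points to the pin.
- crock_pin (a point): White-enamelled steel key pin on the crock's shoulder: a round-topped bar 12 mm wide lying radially along the crock's x axis from 41 to 68 mm off the crock's axis, its top 8 mm above the shoulder, with a 12 mm thick upright post at its outer end (64 mm off the axis, top 18 mm above the shoulder) that shows beyond the lid's edge. This point is on its top, 47 mm from the axis.
- lid: Loose pale stoneware lid, about 0.3 kg: a flat disc 112 mm across, 10 mm thick, with a plug 58 mm across and 34 mm long below, guided in the crock's bore (1 mm play). Origin: on its axis in the disc's underside (flat top 10 mm above), z up, x axis towards the notch. Home, it lies on the shoulder: origin 80 mm above the crock's. It goes home only with the notch over the pin, within about 4 mm each side.
- seal (a joint): Stiff seal in the bore that carries the lid: 0 with the lid raised (its underside 10 mm above the shoulder, 2 mm above the pin), 0.010 m with the lid home. It yields when the lid is pressed near its middle with 5 to 8 N, and stays where it is pushed. While raised the lid turns either way with slight friction (under 2 N at the stub) and stays where it is left.
- lid_notch (a point): Notch in the lid's edge, on the lid's x axis: a slot 20 mm wide, open at the edge and above and below, from 38 to 56 mm off the lid's axis. This point is in its middle, 47 mm from the axis, level with the lid's top.
- lid_stub (a point): Upright round wooden stub on the lid's top opposite the notch: 14 mm across, 16 mm high, 44 mm from the lid's axis. This point is in the middle of its top end.
- jar_a_center (a point): Bystander: loose small glass jar with red twist cap, 50 mm across, 85 mm high, standing. This point is half-way up on its axis.
- jar_b_center (a point): Bystander: a second jar just like the first.
- whisk: Bystander: loose stainless whisk lying on the shelf beyond the crock, about 255 mm long, 50 mm across its wires. Origin about the middle of its length on the underside; x axis along it.
- tortillero: Bystander: fixed round white ceramic tortilla box with painted flowers, 190 mm across, 118 mm high over its knob. Origin: centre of its underside.
Not all that is in view belongs to the job. What is meant by the lid is not black or blue, and is the larger of those in its own colour.

How it is judged:
By the outcome, as a careful person would: the job done as asked, in the order asked, and still so for the second after the job is handed in, with the robot touching nothing.
It also fails if it takes over 64 s, if anything falls off the work surface, if the arm or the gripper's body presses on something with over 40 N, if the wrist force passes 120 N, or if a joint passes its speed limit or range.

### The arm

A 6-joint arm with a two-finger parallel gripper is mounted at the origin on the work surface. World frame = base frame: x ahead of the robot, y to its left, z up, the work surface at z = 0. Lengths are in mm, angles in degrees, forces in N, time in s.
With the tool pointing down it reaches from about 300 to 850 mm from the base axis. Payload 4.2 kg.
Tool frame: the origin (TCP) lies at the very end of the fingers, on their centre line; the grasp point (between the pads) lies 19 mm behind it; z points along the fingers, y is the direction in which the jaws open and shut (so a half turn about z gives the same grasp; the last joint's range is limited). The gripper opens to 91 mm and grips with 3 to 60 N. Pads are 32 mm wide; open, the fingers measure 118 mm over their backs; the gripper's body (76 mm by 178 mm) begins 60 mm behind the grasp point.
Start: joints at [-72.995, 18.312, 89.639, -0, 72.044, -1.146], TCP at [179.132, -546.402, 213.976] pointing down, gripper open.
Joint ranges: [-177.97, 177.97], [-48.28, 115.42], [12.27, 149.76], [-77.06, 257.06], [2.81, 150.46], [-146.56, 146.56]. Speed limits (degrees/s): [147.25, 147.25, 180, 180, 180, 180].

### API

Orientations are given as [roll, pitch, yaw] about the fixed x, y, z axes, in that order (R = Rz(yaw) Ry(pitch) Rx(roll)).
In Python, from workcell import monitor, eyes, job gives the robot as it stands.
- The arm moves only by the tool move_arm, never from a script. Its argument "increments" is a list that holds one entry, the list of rows, each a list of 7 numbers: the opening, from 0 (shut) to 1 (fully open), then the shift along the tool's x, y, z in cm, then the turn, a rotation vector about the tool's x, y, z in rad. In form: [[[jaw, x, y, z, ax, ay, az], ...]]. A call has 1 to 12 rows; each row shifts and turns the pose as measured when the row begins, along the tool's axes as they then stand; what a row does not reach is not made up. A row lasts 1/8 s, in which the tool goes at most 62.5 mm and 10.7 degrees, less where a joint would pass 70% of its speed; a pose out of reach is approached as far as the arm can. A call is refused whole if a number of a shift passes 6.25 or a number of a turn 0.188, either way. A call with a gripper value outside its range is refused whole. The fingers move at their own pace and stop on an object; "force" is the grip in N (left out, the last holds). Time passes only in rows, so rows that do not move let the fingers close. It gives the time, the measured TCP pose, the force and the opening at its end, in the units of the state.
- monitor.state(): the state, without advancing time (a new reading comes with each control period).
- eyes.grab_frame(name): name is "side" or "top" or "wrist"; returns a dict with "color" (480x640x3 uint8, red, green, blue), "z_map" (480x640 float32, mm along the optical axis (not along the pixel's ray), 0 where there is no reading), "camera_matrix" (3x3 intrinsics, pixels), "dist_coeffs" ([k1, k2, p1, p2, k3] as OpenCV has them; the pictures are not rectified), "rvec" (rotation vector, rad) and "tvec" (3), from world to camera coordinates, as OpenCV has them. Camera axes: x right, y down, z forward; pixel columns grow to the right and rows downward; lengths in mm; the calibration is good to about 2 mm. A picture is of the moment at which its call begins.
- job.job_done(): hands the job in, once; it reports no verdict.
The state is a dict: "time_s": time; "qpos": joint angles; "qvel": joint speeds; "effort": joint torques, N m; "ee_pos": TCP position; "ee_rot": TCP orientation; "force": force on the tool from outside, world axes, zero at the start; "torque": the same for the moment, N m; "gripper_width": finger opening in mm.
Only numpy, scipy, OpenCV 4.12 (cv2) and the standard library are available. Lean on these libraries where they do the work, as an engineer would, in place of code of your own. Each camera call takes 0.05 s, during which the arm holds its last target. There are 200 camera calls.

## Working session

There is one attempt and no reset: what is moved stays moved. The work goes in short steps, Python scripts to look and compute and a tool call to move; the robot and the scene stay as the last step left them, time stands still between calls to the robot, and variables do not carry over. Pictures are saved under pics/ and viewed, about 8 in all and at most 12, crops included, and the job is handed in when it is done.

Besides the shell and the picture viewer there is one more tool, called after "Request:" by a JSON object that holds its "fn" and its "kwargs". move_arm: Moves the arm, as the interface text tells. Its arguments: {"type":"object","properties":{"increments":{"type":"array"},"force":{"type":"number"}},"required":["increments"]}

```bash
mkdir -p pics; ls; cat > h.py <<'E'
import numpy as np, cv2
from workcell import monitor, eyes, job
def grab(n):
    f=eyes.grab_frame(n); f['R']=cv2.Rodrigues(np.array(f['rvec'],float))[0]; f['t']=np.array(f['tvec'],float).ravel()
    f['K']=np.array(f['camera_matrix'],float); f['D']=np.array(f['dist_coeffs'],float); return f
def ray(f,px):
    u=cv2.undistortPoints(np.array(px,float).reshape(-1,1,2),f['K'],f['D']).reshape(-1,2)
    return -f['R'].T@f['t'], np.c_[u,np.ones(len(u))]@f['R']
def onplane(f,px,z):
    c,d=ray(f,px); return c+d*((z-c[2])/d[:,2])[:,None]
def world(f,px):  # via depth
    c,d=ray(f,px); px=np.round(np.array(px)).astype(int).reshape(-1,2)
    return c+d*f['z_map'][px[:,1],px[:,0]][:,None]
def proj(f,P): return cv2.projectPoints(np.array(P,float).reshape(-1,1,3),f['R'],f['t'],f['K'],f['D'])[0].reshape(-1,2)
def save(n,im): cv2.imwrite('pics/'+n+'.png',cv2.cvtColor(im,cv2.COLOR_RGB2BGR))
E
python3 - <<'E'
from h import *
s=monitor.state(); print({k:np.round(v,2) for k,v in s.items()})
for n in('top','side'):
    f=grab(n); save(n+'0',f['color']); np.savez('pics/'+n+'0.npz',**f); print(n,-f['R'].T@f['t'])
E
```

```text
pics
{'time_s': np.float64(0.0), 'qpos': array([-72.99,  18.35,  89.71,  -0.  ,  72.04,  -1.15]), 'qvel': array([ 0.05, -0.06,  0.02,  0.02,  0.12,  0.02]), 'effort': array([ -0.  , -41.25, -23.2 ,   0.07,   0.05,  -0.  ]), 'ee_pos': array([ 178.97, -545.9 ,  213.13]), 'ee_rot': array([-179.9 ,   -0.  ,   18.15]), 'force': array([-0.82, -0.69,  0.38]), 'torque': array([ 0.  , -0.02, -0.01]), 'gripper_width': np.float64(91.3)}
top [ 470.48230196  -42.40521327 1030.92560616]
side [105.76796506 477.4766195  931.22464806]
```

View pics/top0.png

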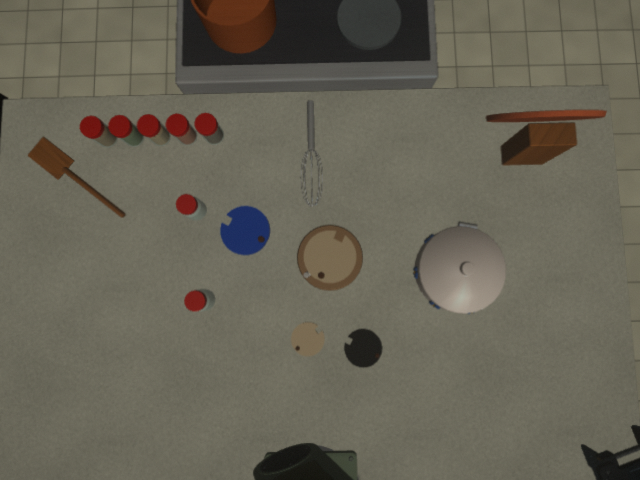

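View pics/side0.png

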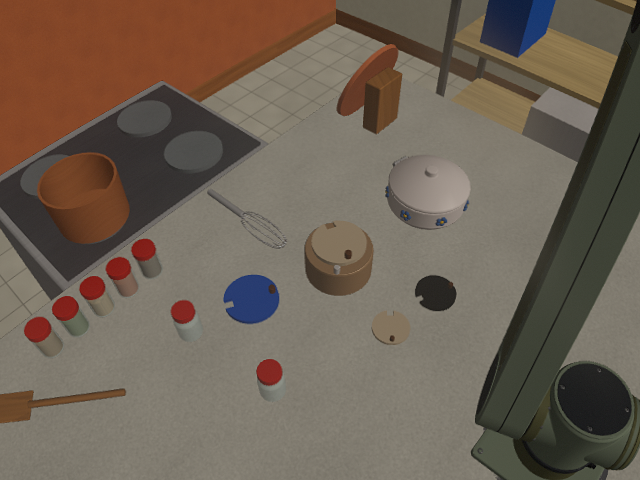

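Candidate lids in the top view are the crock's pale lid (331,257), blue (245,230), small pale (308,339) and black (363,347). The target is the one on the crock: it is pale, and the larger of the two pale ones. Its notch is at about (341,236), the stub at (321,275), and the pin post at (306,275). I'll confirm this in an enlarged crop and measure.

```bash
python3 - <<'E'
from h import *
T=dict(np.load('pics/top0.npz')); S=dict(np.load('pics/side0.npz'))
a=cv2.resize(T['color'][215:300,285:375],(540,510),interpolation=cv2.INTER_CUBIC)
save('crop0',a)
# lid disc by depth height
vv,uu=np.mgrid[215:300,285:375]; px=np.c_[uu.ravel(),vv.ravel()]
P=world(T,px); z=P[:,2]
print(np.histogram(z,bins=np.arange(-5,130,5)))
m=(abs(z-100)<5); Q=P[m]; 
c,r=cv2.minEnclosingCircle(Q[:,:2].astype(np.float32)); print('lid',c,r,np.median(Q[:,2]),m.sum())
m2=(z>70)&(z<125);Q=P[m2];c,r=cv2.minEnclosingCircle(Q[:,:2].astype(np.float32)); print('crock',c,r)
hsv=cv2.cvtColor(T['color'],cv2.COLOR_RGB2HSV)[215:300,285:375].reshape(-1,3)
w=(hsv[:,1]<40)&(hsv[:,2]>150)&(z>40); print('pin px',px[w].mean(0) if w.any() else 0,w.sum())
d=(hsv[:,2]<85)&(z>95); print('stub px',px[d].mean(0),d.sum(), P[d].mean(0))
E
```

```text
(array([2186, 2015,   15,    0,    0,    0,    0,    0,    0,    0,    0,
          0,    0,    0,    0,   31,  715,  516,    8,    7, 1083,  986,
          3,   13,   21,    0]), array([ -5,   0,   5,  10,  15,  20,  25,  30,  35,  40,  45,  50,  55,
        60,  65,  70,  75,  80,  85,  90,  95, 100, 105, 110, 115, 120,
       125]))
lid (527.8295288085938, -47.28173828125) 62.53022003173828 99.88014598825953 2069
crock (531.9163818359375, -52.58171463012695) 71.84356689453125
pin px 0 0
stub px [319.90909091 274.57575758] 33 [492.65283259 -33.18591431 142.4941451 ]
```

View pics/crop0.png

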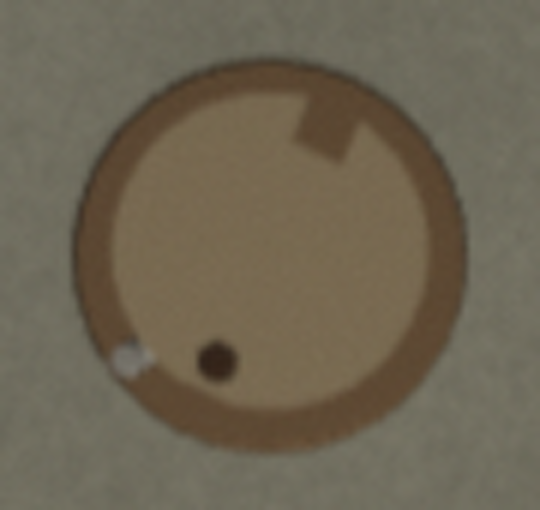

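The crop shows the crock's lid clearly, with the notch at upper right (328,125), the stub at (217,361) and the white post at (129,360). I'll compute the angles from these.

```bash
python3 - <<'E'
from h import *
T=dict(np.load('pics/top0.npz'))
cr=lambda x,y:[(x+.5)/6-.5+285,(y+.5)/6-.5+215]
im=T['color'][215:300,285:375].astype(int); vv,uu=np.mgrid[215:300,285:375]; px=np.c_[uu.ravel(),vv.ravel()]
P=world(T,px); z=P[:,2]
def fit(m,plane):
    mm=m.reshape(85,90).astype(np.uint8); cs=max(cv2.findContours(mm,0,1)[0],key=cv2.contourArea)
    h=cv2.convexHull(cs).reshape(-1,2); Q=onplane(T,h+[285,215],plane)[:,:2].astype(np.float32); e=cv2.fitEllipse(Q); return e
print('lid',fit((z>95)&(z<112),100)); print('crock',fit(z>70,80))
c=np.array(fit((z>95)&(z<112),100)[0])
for n,p,h in (('stub',(217,361),116),('post',(129,360),98),('notch',(328,125),100)):
    q=onplane(T,[cr(*p)],h)[0][:2]; print(n,q,'r',np.hypot(*(q-c)),'ang',np.degrees(np.arctan2(*(q-c)[::-1])))
E
```

```text
lid ((529.9208374023438, -49.35124969482422), (108.65880584716797, 122.5652847290039), 32.71308898925781)
crock ((531.5636596679688, -52.506446838378906), (142.26409912109375, 142.41099548339844), 153.0396270751953)
stub [493.49412039 -33.24459594] r 39.82875854965235 ang 156.14661779133016
post [494.96902927  -2.01831231] r 58.83906740826317 ang 126.44307434787204
notch [576.63600236 -74.2858651 ] r 52.953202760902144 ang -28.091448261993033
```

Using the crock centre C=(531.6,-52.5) (fitted diameter 142.3 mm, true 144), the stub is at about 153° and the post at 126°. The lid must turn about +152° counter-clockwise. I'll keep the fingers shut and push with the +y face leading, at yaw = θ−180.

Request:
{"fn": "move_arm", "kwargs": {"increments": [[[0, 3.9, -3.4, 0, 0, 0, 0], [0, 3.9, -3.4, 0, 0, 0, 0], [0, 3.9, -3.4, 0, 0, 0, 0], [0, 3.9, -3.4, 0, 0, 0, 0], [0, 3.9, -3.4, 0, 0, 0, 0], [0, 3.9, -3.4, 0, 0, 0, 0], [0, 3.9, -3.4, 0, 0, 0, 0], [0, 3.9, -3.4, 0, 0, 0, 0], [0, 3.9, -3.4, 0, 0, 0, 0], [0, 3.9, -3.4, 0, 0, 0, 0], [0, 3.9, -3.4, 0, 0, 0, 0], [0, 0, 0, 0, 0, 0, 0]]]}}

```text
time_s: 1.6
ee_pos: [478.1, -41.7, 210.2]
ee_rot: [-179.7, 0.1, 18.0]
force: [-0.5, -0.1, 0.0]
gripper_width: 0.5
```

Request:
{"fn": "move_arm", "kwargs": {"increments": [[[0, 0, 0, 0, 0, 0, 0.16], [0, 0, 0, 0, 0, 0, 0.16], [0, 0, 0, 0, 0, 0, 0.16], [0, 0, 0, 0, 0, 0, 0.16], [0, 0, 0, 0, 0, 0, 0.16], [0, 0, 0, 0, 0, 0, 0], [0, 0, 0, 0, 0, 0, 0]]]}}

```text
time_s: 2.48
ee_pos: [472.7, -46.8, 208.0]
ee_rot: [179.8, 0.6, -29.3]
force: [0.2, -0.7, -0.1]
gripper_width: 0.4
```

```bash
cat > go.py <<'E'
import sys
from h import *
from scipy.spatial.transform import Rotation as Ro
def to(x,y,z,yaw):
    s=monitor.state(); p=np.array(s['ee_pos']); R=Ro.from_euler('xyz',s['ee_rot'],degrees=True)
    G=Ro.from_euler('xyz',[180,0,yaw],degrees=True)
    print('t',round(s['time_s'],2),'pos',p.round(1),np.round(s['ee_rot'],1),'F',np.round(s['force'],1),'w',round(s['gripper_width'],1))
    print('d cm',(R.inv().apply(np.array([x,y,z])-p)/10).round(2),'rot',(R.inv()*G).as_rotvec().round(3))
C=np.array([531.6,-52.5])
def behind(th,d,z):  # TCP so that push block is d behind stub angle th
    t=np.radians(th); q=C+44*np.array([np.cos(t),np.sin(t)])-d*np.array([-np.sin(t),np.cos(t)]); to(*q,z,th-180)
E
python3 -c "
from go import *
behind(153.3,32,106)
f=grab('wrist');save('w1',f['color'])"
```

```text
t 2.48 pos [472.7 -46.8 208. ] [179.8   0.6 -29.3] F [ 0.2 -0.7 -0.1] w 0.4
d cm [ 0.98 -5.42 10.17] rot [ 0.003  0.011 -0.046]
```

Request:
{"fn": "move_arm", "kwargs": {"increments": [[[0, 0.5, -2.7, 0, 0, 0, 0], [0, 0.5, -2.7, 0, 0, 0, -0.046], [0, 0, 0, 2.5, 0, 0.01, 0], [0, 0, 0, 2.5, 0, 0, 0], [0, 0, 0, 2.0, 0, 0, 0], [0, 0, 0, 0, 0, 0, 0]]]}}

```text
time_s: 3.28
ee_pos: [508.8, -4.3, 136.2]
ee_rot: [179.8, -0.0, -26.1]
force: [-0.1, -0.6, -0.0]
gripper_width: 0.4
```

```bash
python3 -c "
from go import *
behind(153.3,32,106)
f=grab('wrist');save('w1',f['color'])"
```

```text
t 3.27 pos [508.8  -4.3 136.2] [179.8  -0.  -26.1] F [-0.1 -0.6 -0. ] w 0.4
d cm [-0.2   0.07  3.03] rot [ 0.003 -0.     0.01 ]
```

View pics/w1.png

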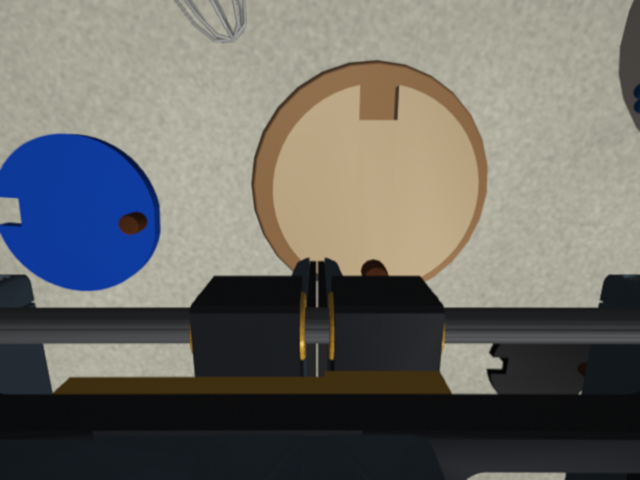

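The wrist view shows the shut fingertips at (317,265), to the left of the stub at (373,268), and the notch at (378,100). This is the right side for pushing. I'll descend, then make contact.

Request:
{"fn": "move_arm", "kwargs": {"increments": [[[0, -0.1, 0, 1.5, 0, 0, 0], [0, -0.1, 0, 1.2, 0, 0, 0], [0, 0, 0, 0, 0, 0, 0]]]}}

```text
time_s: 3.7
ee_pos: [508.8, -3.7, 110.1]
ee_rot: [180.0, -0.3, -26.1]
force: [0.3, 0.1, -0.5]
gripper_width: 0.7
```

Request:
{"fn": "move_arm", "kwargs": {"increments": [[[0, 0, 0.5, 0, 0, 0, 0], [0, 0, 0.5, 0, 0, 0, 0], [0, 0, 0.3, 0, 0, 0, 0]]]}}

```text
time_s: 4.08
ee_pos: [503.4, -16.2, 110.8]
ee_rot: [180.0, -0.4, -26.1]
force: [0.2, -0.2, 0.8]
gripper_width: 0.5
```

```bash
python3 -c "
from go import *
behind(153.3,20,106)"
```

```text
t 4.08 pos [503.4 -16.2 110.8] [180.   -0.4 -26.1] F [ 0.2 -0.2  0.8] w 0.5
d cm [-0.25 -0.03  0.48] rot [ 0.    -0.007  0.01 ]
```

Request:
{"fn": "move_arm", "kwargs": {"increments": [[[0, -0.2, 0.2, 0.4, 0, 0, 0], [0, -0.1, 0.4, 0, 0, 0, 0], [0, 0, 0.4, 0, 0, 0, 0], [0, -0.13, 0.45, 0, 0, 0, -0.1], [0, -0.13, 0.45, 0, 0, 0, -0.1], [0, -0.13, 0.45, 0, 0, 0, -0.1], [0, -0.13, 0.45, 0, 0, 0, -0.1]]]}}

```text
time_s: 4.95
ee_pos: [485.5, -40.9, 107.0]
ee_rot: [179.8, -0.5, -2.5]
force: [0.4, 0.2, -0.9]
gripper_width: 0.4
```

```bash
python3 -c "
from go import *
behind(180,15,106)
f=grab('top'); save('t2',cv2.resize(f['color'][200:310,260:400],(700,550),interpolation=2))"
```

```text
t 4.95 pos [485.5 -40.9 107. ] [179.8  -0.5  -2.5] F [ 0.4  0.2 -0.9] w 0.4
d cm [ 0.19 -0.34  0.11] rot [ 0.003 -0.008 -0.043]
```

View pics/t2.png

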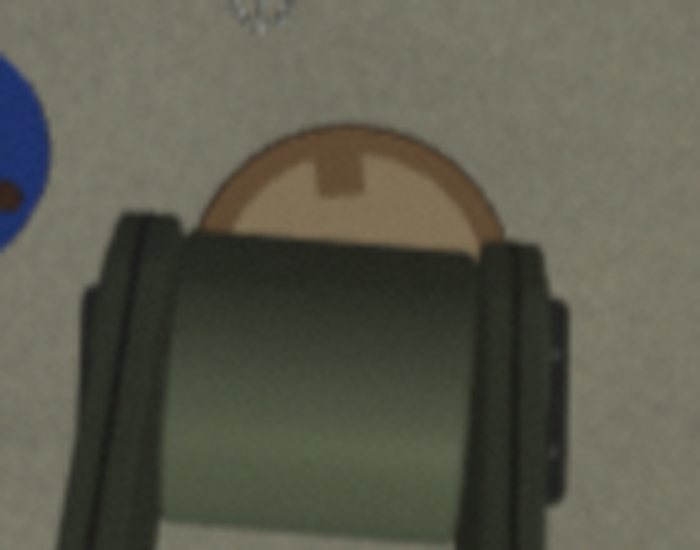

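It's turning: the notch is now at (340,175) in the crop, roughly +4°, so the stub is near 184° and the TCP is about 14 mm behind it. I'll keep going.

Request:
{"fn": "move_arm", "kwargs": {"increments": [[[0, -0.1, 0.45, 0, 0, 0, -0.1], [0, -0.1, 0.45, 0, 0, 0, -0.1], [0, -0.12, 0.45, 0, 0, 0, -0.1], [0, -0.12, 0.45, 0, 0, 0, -0.1], [0, -0.12, 0.45, 0, 0, 0, -0.1], [0, -0.12, 0.45, 0, 0, 0, -0.1], [0, -0.12, 0.45, 0, 0, 0, -0.1]]]}}

```text
time_s: 5.88
ee_pos: [485.4, -74.0, 107.4]
ee_rot: [179.6, -0.2, 38.5]
force: [0.3, 0.3, 0.3]
gripper_width: 0.5
```

```bash
python3 -c "
from go import *
behind(222,14,106)"
```

```text
t 5.88 pos [485.4 -74.  107.4] [179.6  -0.2  38.5] F [0.3 0.3 0.3] w 0.5
d cm [0.48 0.07 0.14] rot [ 0.007 -0.004 -0.061]
```

Request:
{"fn": "move_arm", "kwargs": {"increments": [[[0, 0.15, 0.45, 0, 0, 0, -0.12], [0, 0.1, 0.45, 0, 0, 0, -0.12], [0, 0.0, 0.45, 0, 0, 0, -0.1], [0, -0.08, 0.45, 0, 0, 0, -0.1], [0, -0.08, 0.45, 0, 0, 0, -0.1], [0, -0.08, 0.45, 0, 0, 0, -0.1], [0, -0.08, 0.45, 0, 0, 0, -0.1]]]}}

```text
time_s: 6.75
ee_pos: [511.1, -92.7, 107.2]
ee_rot: [179.7, 0.1, 81.7]
force: [-0.5, 0.7, 1.4]
gripper_width: 0.5
```

```bash
python3 -c "
from go import *
behind(265,14,106)
f=grab('side'); np.savez('pics/s3.npz',**f); save('s3',cv2.resize(f['color'][190:310,270:410],(700,600),interpolation=2))"
```

```text
t 6.75 pos [511.1 -92.7 107.2] [1.797e+02 1.000e-01 8.170e+01] F [-0.5  0.7  1.4] w 0.5
d cm [-0.2   0.31  0.12] rot [ 0.004  0.002 -0.058]
```

View pics/s3.png

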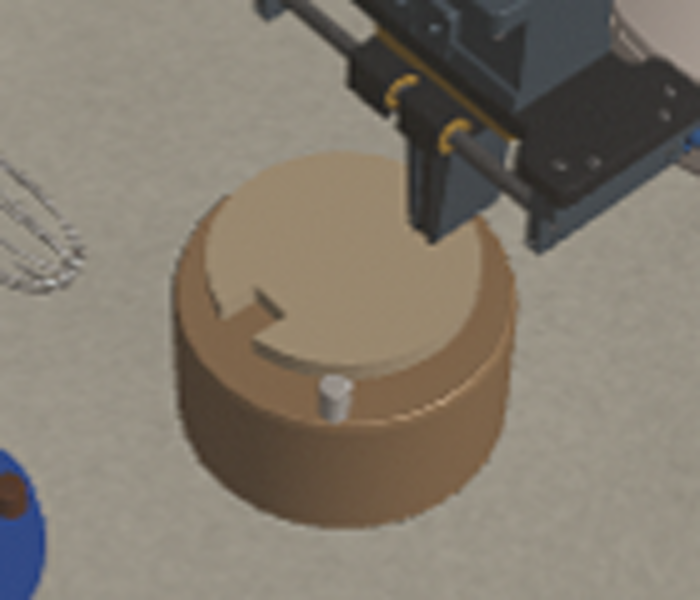

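The side crop shows the notch (inner end (268,303), mouth (236,322)), the post top at (336,382), and the fingers at (440,220) behind the stub. I'll measure the angles.

```bash
python3 -c "
from go import *
f=dict(np.load('pics/s3.npz'))
cr=lambda x,y:[(x+.5)/5-.5+270,(y+.5)/5-.5+190]
for n,p,h in(('corner in far',(257,288),100),('in near',(283,313),100),('out left',(219,318),100),('out right',(253,344),100),('post',(336,382),98)):
    q=onplane(f,[cr(*p)],h)[0,:2]-C; print(n,q.round(1),np.hypot(*q).round(1),np.degrees(np.arctan2(q[1],q[0])).round(1))
"
```

```text
corner in far [17.9 36.4] 40.6 63.8
in near [ 1.6 39.2] 39.2 87.6
out left [19.2 57.8] 60.9 71.6
out right [ 0.3 58.7] 58.7 89.7
post [-35.6  50.2] 61.6 125.3
```

Notch is at about 79° and post at about 125.5°, so 46° remains. I'll push about 38°, then check.

Request:
{"fn": "move_arm", "kwargs": {"increments": [[[0, -0.13, 0.4, 0, 0, 0, -0.08], [0, -0.13, 0.45, 0, 0, 0, -0.1], [0, -0.12, 0.45, 0, 0, 0, -0.1], [0, -0.12, 0.45, 0, 0, 0, -0.1], [0, -0.1, 0.45, 0, 0, 0, -0.1], [0, -0.1, 0.4, 0, 0, 0, -0.1], [0, 0, 0, 0, 0, 0, 0]]]}}

```text
time_s: 7.68
ee_pos: [537.1, -97.9, 107.1]
ee_rot: [179.9, 0.2, 115.0]
force: [0.6, 0.0, -0.2]
gripper_width: 0.4
```

```bash
cat > look.py <<'E'
from go import *
n=__import__('sys').argv[1]
behind(305.7,12.5,106)
f=grab('side'); np.savez('pics/%s.npz'%n,**f); save(n,cv2.resize(f['color'][190:310,270:410],(700,600),interpolation=2))
E
python3 look.py s4
```

```text
t 7.67 pos [537.1 -97.9 107.1] [179.9   0.2 115. ] F [ 0.6  0.  -0.2] w 0.4
d cm [-0.2   1.01  0.11] rot [ 0.001  0.004 -0.186]
```

View pics/s4.png

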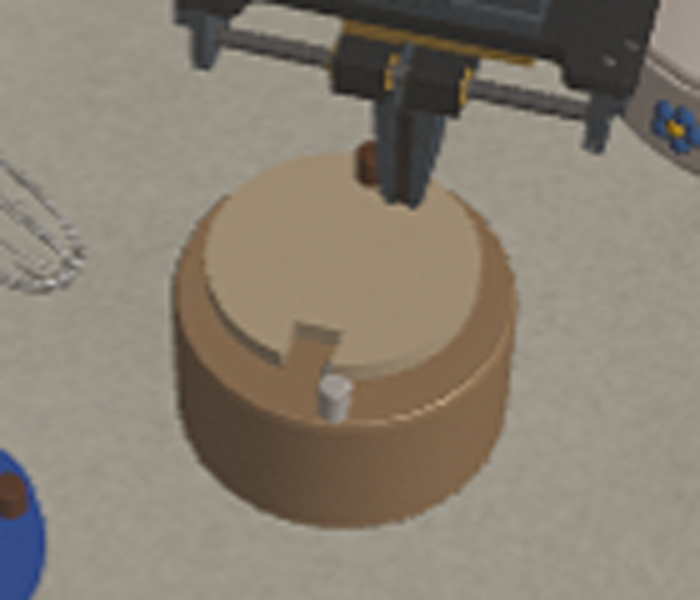

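The notch is now at inner corners (296,325) and (342,333) and mouth (282,361) to (326,375), just short of the post (336,382). The stub at (370,160) is right in front of the finger.

```bash
python3 -c "
from go import *
f=dict(np.load('pics/s4.npz'))
cr=lambda x,y:[(x+.5)/5-.5+270,(y+.5)/5-.5+190]
for n,p,h in(('in l',(296,325),100),('in r',(342,333),100),('out left',(282,361),100),('out right',(326,373),100),('post',(336,382),98),('stub',(370,152),116)):
    q=onplane(f,[cr(*p)],h)[0,:2]-C; print(n,q.round(1),np.hypot(*q).round(1),np.degrees(np.arctan2(q[1],q[0])).round(1))
"
```

```text
in l [-6.3 40.3] 40.8 98.8
in r [-22.7  31.4] 38.7 125.8
out left [-13.8  57.5] 59.2 103.5
out right [-30.7  50.6] 59.2 121.3
post [-35.6  50.2] 61.6 125.3
stub [ 21.6 -38.4] 44.1 -60.6
```

Request:
{"fn": "move_arm", "kwargs": {"increments": [[[0, -0.1, 0.35, 0, 0, 0, -0.07], [0, -0.1, 0.35, 0, 0, 0, -0.07], [0, -0.05, 0.25, 0, 0, 0, -0.05], [0, 0, 0, 0, 0, 0, 0]]]}}

```text
time_s: 8.22
ee_pos: [545.2, -95.6, 106.9]
ee_rot: [-179.9, 0.2, 125.6]
force: [-0.4, -0.5, 0.2]
gripper_width: 0.3
```

```bash
python3 look.py s5
```

```text
t 8.22 pos [545.2 -95.6 106.9] [-179.9    0.2  125.6] F [-0.4 -0.5  0.2] w 0.3
d cm [-0.1   0.16  0.09] rot [-0.001  0.003 -0.002]
```

View pics/s5.png

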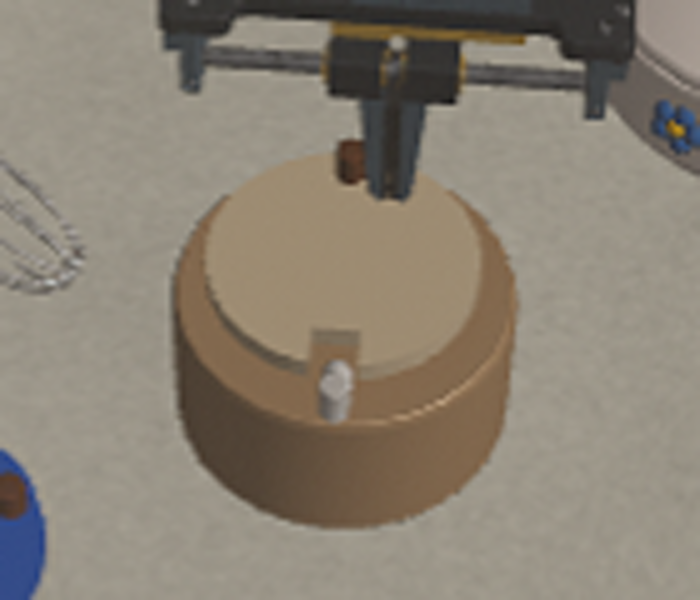

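The notch (inner corners (312,331) and (360,331)) now shows the white pin inside it at (340,370). I'll quantify the offset.

```bash
python3 -c "
from go import *
f=dict(np.load('pics/s5.npz'))
cr=lambda x,y:[(x+.5)/5-.5+270,(y+.5)/5-.5+190]
for n,p,h in(('in l',(312,331),100),('in r',(360,331),100),('out left',(308,372),100),('out right',(357,375),100),('post',(336,382),98),('bar end top',(340,366),88),('stub',(351,147),116)):
    q=onplane(f,[cr(*p)],h)[0,:2]-C; print(n,q.round(1),np.hypot(*q).round(1),np.degrees(np.arctan2(q[1],q[0])).round(1))
# expected pixels for notch corners at angles
for a in (119,122,125.5,129):
    t=np.radians(a); e=np.array([np.cos(t),np.sin(t)]); n=np.array([-e[1],e[0]])
    P=[np.r_[C+38*e+s*10*n,100] for s in(-1,1)]+[np.r_[C+55*e+s*10*n,100] for s in(-1,1)]+[np.r_[C-44*e,116],np.r_[C+64*e,98],np.r_[C+42*e,88]]
    print(a,((proj(f,P)-[270,190]+.5)*5-.5).round().tolist())
"
```

```text
in l [-13.   38.4] 40.6 108.7
in r [-27.4  25.9] 37.7 136.6
out left [-25.1  54.9] 60.3 114.6
out right [-40.5  43.4] 59.4 133.0
post [-35.6  50.2] 61.6 125.3
bar end top [-27.   37.4] 46.1 125.8
stub [ 29.3 -35.4] 45.9 -50.3
119 [[306.0, 326.0], [356.0, 334.0], [297.0, 359.0], [347.0, 368.0], [371.0, 152.0], [318.0, 385.0], [328.0, 356.0]]
122 [[311.0, 328.0], [361.0, 334.0], [304.0, 362.0], [355.0, 368.0], [365.0, 151.0], [326.0, 386.0], [334.0, 357.0]]
125.5 [[317.0, 330.0], [367.0, 333.0], [313.0, 364.0], [363.0, 368.0], [359.0, 151.0], [336.0, 387.0], [340.0, 358.0]]
129 [[322.0, 331.0], [373.0, 333.0], [321.0, 365.0], [372.0, 367.0], [352.0, 151.0], [346.0, 388.0], [347.0, 358.0]]
```

The notch is about 2 mm short of centred on the pin (the bar sits right of the notch middle by ~6 px of 49). One small nudge should fix that.

Request:
{"fn": "move_arm", "kwargs": {"increments": [[[0, -0.05, 0.22, 0, 0, 0, -0.04], [0, 0, 0, 0, 0, 0, 0]]]}}

```text
time_s: 8.52
ee_pos: [547.0, -94.7, 107.0]
ee_rot: [-179.9, 0.2, 127.9]
force: [0.4, 0.1, -0.5]
gripper_width: 0.5
```

```bash
python3 look.py s6
```

```text
t 8.53 pos [547.  -94.7 107. ] [-179.9    0.2  127.9] F [ 0.4  0.1 -0.5] w 0.5
d cm [-0.07 -0.04  0.1 ] rot [-0.001  0.003  0.039]
```

View pics/s6.png

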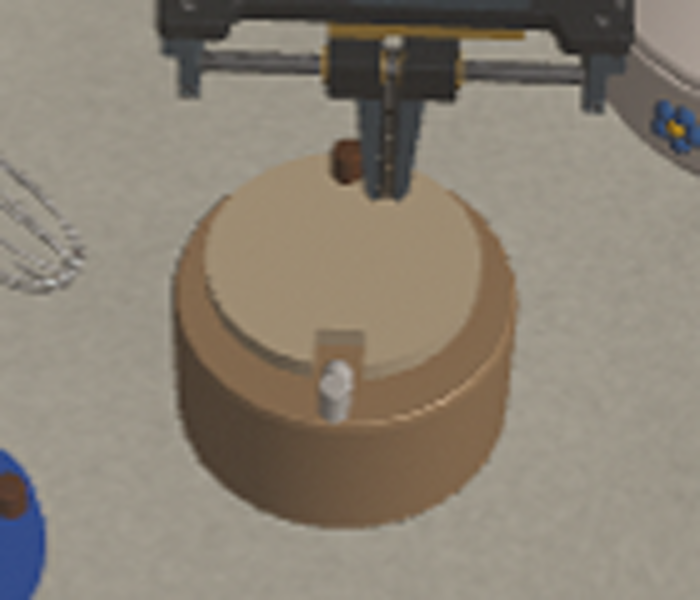

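The notch (316–363) is now centred on the pin bar (339). I'll back off, lift, and move over the lid's middle.

Request:
{"fn": "move_arm", "kwargs": {"increments": [[[0, 0, -0.6, 0, 0, 0, 0], [0, 0, -0.2, -1.5, 0, 0, 0], [0, 0, 0, -2.0, 0, 0, 0], [0, 0, 0, -0.5, 0, 0, 0], [0, 0, 0, 0, 0, 0, 0]]]}}

```text
time_s: 9.2
ee_pos: [540.0, -100.2, 150.2]
ee_rot: [-180.0, 0.2, 127.8]
force: [-0.2, 0.3, 0.0]
gripper_width: 0.4
```

```bash
python3 -c "
from go import *
to(531.6,-52.5,103,127)"
```

```text
t 9.2 pos [ 540.  -100.2  150.2] [-180.     0.2  127.8] F [-0.2  0.3  0. ] w 0.4
d cm [4.3  2.27 4.7 ] rot [-0.001  0.004  0.015]
```

Request:
{"fn": "move_arm", "kwargs": {"increments": [[[0, 2.1, 1.1, 0, 0, 0, 0], [0, 2.1, 1.1, 0, 0, 0, 0], [0, 0, 0, 1.5, 0, 0, 0], [0, 0, 0, 1.5, 0, 0, 0], [0, 0, 0, 1.0, 0, 0, 0], [0, 0, 0, 0, 0, 0, 0]]]}}

```text
time_s: 9.95
ee_pos: [529.9, -54.4, 104.5]
ee_rot: [-179.7, 0.1, 127.7]
force: [-0.4, -0.4, 0.5]
gripper_width: 0.3
```

```bash
python3 -c "
from go import *
to(531.6,-52.5,90,127)"
```

```text
t 9.95 pos [529.9 -54.4 104.5] [-1.797e+02  1.000e-01  1.277e+02] F [-0.4 -0.4  0.5] w 0.3
d cm [0.05 0.26 1.45] rot [-0.005  0.001  0.013]
```

Request:
{"fn": "move_arm", "kwargs": {"increments": [[[0, 0, 0.25, 0.3, 0, 0, 0], [0, 0, 0, 0.3, 0, 0, 0], [0, 0, 0, 0.3, 0, 0, 0]]]}}

```text
time_s: 10.32
ee_pos: [532.7, -53.2, 96.6]
ee_rot: [-179.8, 0.1, 127.7]
force: [-2.3, -0.6, 5.4]
gripper_width: 0.1
```

Request:
{"fn": "move_arm", "kwargs": {"increments": [[[0, 0, 0, 0.3, 0, 0, 0], [0, 0, 0, 0.3, 0, 0, 0]]]}}

```text
time_s: 10.58
ee_pos: [532.6, -53.2, 92.1]
ee_rot: [-179.8, 0.1, 127.7]
force: [-1.6, 0.2, 4.5]
gripper_width: 0.6
```

Request:
{"fn": "move_arm", "kwargs": {"increments": [[[0, 0, 0, 0.3, 0, 0, 0], [0, 0, 0, 0.3, 0, 0, 0]]]}}

```text
time_s: 10.82
ee_pos: [532.6, -53.2, 90.2]
ee_rot: [-179.9, 0.2, 127.7]
force: [-8.7, 1.7, 28.9]
gripper_width: 0.5
```

The force climbs at z = 90.2, so the lid is home. I'll withdraw up and check.

Request:
{"fn": "move_arm", "kwargs": {"increments": [[[0, 0, 0, -0.4, 0, 0, 0], [0, 0, 0, -1, 0, 0, 0], [0, 0, 0, -3, 0, 0, 0], [0, 0, 0, -4, 0, 0, 0], [0, 0, 0, -4, 0, 0, 0], [0, 4, 4, 0, 0, 0, 0], [0, 4, 4, 0, 0, 0, 0], [0, 4, 4, 0, 0, 0, 0], [0, 4, 4, 0, 0, 0, 0], [0, 0, 0, 0, 0, 0, 0]]]}}

```text
time_s: 12.08
ee_pos: [565.2, 177.0, 221.3]
ee_rot: [179.7, 0.5, 127.5]
force: [-0.7, -1.0, 0.0]
gripper_width: 0.4
```

```bash
python3 -c "
from go import *
to(531.6,-52.5,90,127)
f=grab('side'); a=cv2.resize(f['color'][190:310,270:410],(400,343),interpolation=2); b=cv2.resize(f['color'],(400,300)); 
g=grab('top'); d=cv2.resize(g['color'],(400,300));b2=cv2.resize(g['color'][200:310,260:400],(400,300),interpolation=2)
b=np.hstack([b,d]);a=np.hstack([a[:300],b2]);save('s7',np.vstack([a,b]))
for F in(f,g):
  P=world(F,proj(F,[[C[0]+r*np.cos(k),C[1]+r*np.sin(k),90] for r in(20,46) for k in np.arange(0,6.3,.785)])); print(P[:,2].round(1))
"
```

```text
t 12.07 pos [565.2 177.  221.3] [179.7   0.5 127.5] F [-0.7 -1.   0. ] w 0.4
d cm [-16.04 -16.7   13.19] rot [0.005 0.009 0.009]
[ 90.6  91.3  92.9  88.3  90.2  91.2 931.2  89.8  90.6  88.5  90.9  90.9
  79.5  91.2  91.8  88.  100.3  88.8]
[ 88.3  88.1  88.9  90.8  88.1  89.4  87.3  90.   88.3  91.3  91.1  89.5
  80.9  90.8  91.5  87.6 107.8  91.3]
```

View pics/s7.png

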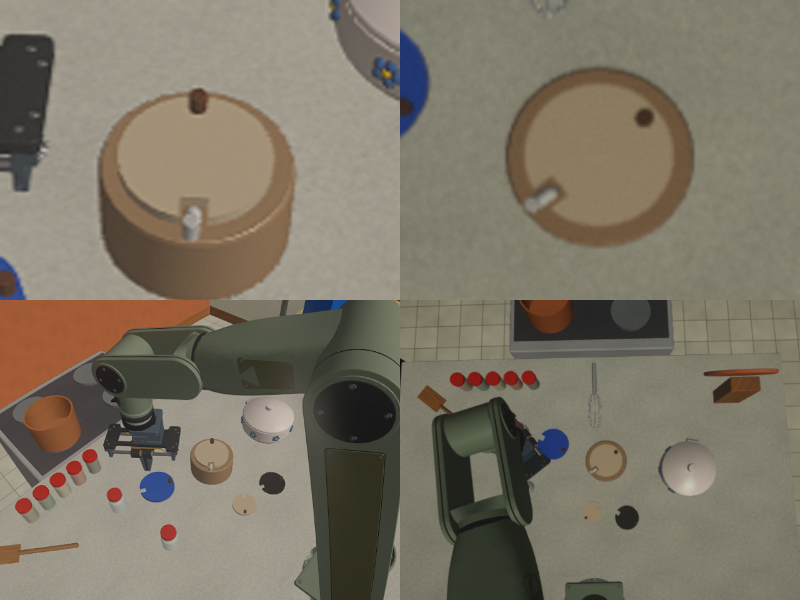

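The lid is home: the notch encloses the pin, and the top is level at about 90 mm all round. The bystanders haven't moved, and the hand is clear at z = 221. I'll hand the job in.

```bash
python3 -c "
from h import *
print(job.job_done())"
```

```text
the job is handed in; nothing more can be done
None
```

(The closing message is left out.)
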